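# Start the dust extraction at the fettling bench

## Robot

A 7-joint arm with a two-finger parallel gripper is mounted at the origin on the work surface. World frame = base frame: x ahead of the robot, y to its left, z up, the work surface at z = 0. Lengths are in m, angles in rad, forces in N, time in s.
With the tool pointing down it reaches from about 0.375 to 0.925 m from the base axis. Payload 3.1 kg.
Tool frame: the origin (TCP) lies at the very end of the fingers, on their centre line; the grasp point (between the pads) lies 19 mm behind it; z points along the fingers, y is the line along which they close (so a half turn about z gives the same grasp; the last joint's range is limited). The gripper opens to 85 mm and grips with 20 to 120 N. Pads are 22 mm wide; open, the fingers measure 114 mm over their backs; the gripper's body (76 mm by 85 mm) begins 54 mm behind the grasp point. The pads swing forward as they close: fully open they stand 13 mm farther back than shut.
Start: joints at [-1.405, 0.383, 0.044, 1.598, -0.018, 1.161, -0.05], TCP at [0.169, 0.628, 0.192] pointing down, gripper open.
Joint ranges: [-2.61, 2.61], [-0.41, 2.15], [-1.48, 1.57], [0, 2.5], [-1.57, 4.71], [0.05, 1.97], [-2.85, 2.85]. Speed limits (rad/s): [2.79, 2.79, 3.14, 3.14, 3.14, 3.14, 3.14].

## Interface

Orientations are given as a rotation vector (axis times angle).
In Python, from plant import bot, fingers, eyes, job, monitor gives the robot as it stands. Calls block until the motion is done:
- bot.movep(position, orientation): joint-space move of the TCP to a pose.
- bot.line_to(position, orientation=None, speed=0.15, f_stop=None): straight line of the TCP; orientation=None keeps the orientation; speed is the mean speed in m/s. With f_stop (N) it stops when the force on the tool has changed by that much, and returns True; else False.
- bot.set_joints(angles): joint-space move.
- fingers.set_gripper(opening, f_grip=None): finger opening in m; f_grip is the grip in N (None keeps the last); returns when the fingers have stopped.
- bot.pause(seconds).
- bot.ik(position, orientation): joint angles nearest the present ones, or None.
- eyes.capture(name): name is "scene" or "top"; returns a dict with "pixels" (480x640x3 uint8, red, green, blue), "fx", "fy", "cx", "cy" (pixels), "distortion" ([k1, k2, p1, p2, k3] as OpenCV has them; the pictures are not rectified), "world_from_camera" (4x4, takes a point from camera to world coordinates). Camera axes: x right, y up, looking along -z (the intrinsics and any distortion apply to the point x, -y, -z); pixel columns grow to the right and rows downward; lengths in m; the calibration is good to about 2 mm. A picture is of the moment at which its call begins. There is no depth.
A pose or a line that the arm cannot do raises bot.IKError and nothing moves.
- job.hand_in(): hands the job in; it is judged then, once.
Readings, each from a call of its own:
- monitor.get_time_s(): time.
- monitor.get_qpos(): joint angles.
- monitor.get_joint_vel(): joint speeds.
- monitor.get_tau(): joint torques, N m.
- monitor.get_tcp_pos(): TCP position.
- monitor.get_orientation(): TCP orientation.
- monitor.get_force(): force on the tool from outside, world axes, zero at the start.
- monitor.get_moment(): the same for the moment, N m.
- monitor.get_finger_gap(): finger opening in m.
- monitor.get_grip_force(): force on a finger pad.
Only numpy, scipy, OpenCV 4.12 (cv2) and the standard library are available. Lean on these libraries where they do the work, as an engineer would, in place of code of your own. Each camera call takes 0.05 s, during which the arm holds its last target. There are 200 camera calls.

## Task

Get the dust extraction going at the fettling bench: with the fingertips, gently push the yellow tab so that the shutter slides all the way open and uncovers the grille, and only then press the green start button fully down, let it spring back and move the hand away. Pinch and lift nothing, and leave the red and blue buttons, the pewter pony and the pliers untouched.

Things in the scene. Friction and masses are not known exactly. Their poses are not given: they have to be found in the camera images.
- draught_box: blue down-draught box fixed to the bench, 150 mm (its x) by 300 mm (its y) by 50 mm high, z up, origin at the centre of its underside; it stands at varying places and yaws. On top, along its two long edges, run aluminium guide rails 15 mm high (top at 65 mm). A grey hose leaves its +x side. A black grille lies in the -y half of its top, the +y half is plain blue
- shutter (a joint): travel of the steel shutter plate (118 by 124 mm) lying between the rails, its top 58 mm above the bench: 0 = shut over the grille, 0.12 m = fully open at its stop; it starts partly open, between 0 and 0.03 m, slides along the box's own +y, stays where it is left and needs about 2 N
- shutter_tab (a point): middle of the top of the yellow tab that stands up from the middle of the shutter plate and moves with it: 50 mm along the box's x, 12 mm thick along the box's y, 34 mm tall above the plate; its top is 92 mm above the bench. In the box's frame the point is (0, -0.065 + shutter value, 0.092). About 55 mm of plate is free on either side of it
- start (a joint): travel of the green start button: 0 = up, 0.006 m = fully down; pressed straight down, about 5 N to the bottom; it springs back
- start_top (a point): centre of the top face of the green button (36 mm across), 58 mm above the bench while it is up; a black collar 52 mm across and 12 mm high surrounds it
- start_box: grey station box fixed to the bench, 56 by 56 by 36 mm high, with the green button on top of it; origin at the centre of its underside
- stop (a joint): travel of the red stop button (same kind), not to be pressed
- stop_top (a point): centre of the top face of the red button (36 mm across), 58 mm above the bench while it is up; a black collar 52 mm across and 12 mm high surrounds it
- stop_box: grey station box fixed to the bench, 56 by 56 by 36 mm high, with the red button on top of it; origin at the centre of its underside
- lamp (a joint): travel of the blue lamp button (same kind), not to be pressed
- lamp_top (a point): centre of the top face of the blue button (36 mm across), 58 mm above the bench while it is up; a black collar 52 mm across and 12 mm high surrounds it
- lamp_box: grey station box fixed to the bench, 56 by 56 by 36 mm high, with the blue button on top of it; origin at the centre of its underside. The three stations stand about 100 mm apart across the robot's right side, in any order
- pony: loose pewter casting of a standing pony, 103 mm long (x, head to +x), 29 mm wide, 78 mm high, about 0.22 kg; origin between its feet on the bench
- pliers: loose pliers with red grips lying flat, 160 mm long (x, jaws to +x), 52 mm wide, 12 mm high; origin near the pivot at the underside
There are look-alikes about, which are no part of the job. Of the things that look like the pony, take the one that is farthest from the robot's base at the start.

How it is judged:
By the outcome, as a careful person would: the job done as asked, in the order asked, and still so for the second after the job is handed in, with the robot touching nothing.
It also fails if it takes over 45 s, if anything falls off the work surface, if the arm or the gripper's body presses on something with over 40 N, if the wrist force passes 120 N, or if a joint passes its speed limit or range.

## Working session

There is one attempt and no reset: what is moved stays moved. The work goes in short steps, each a Python script; the robot and the scene stay as the last script left them, time stands still between calls to the robot, and variables do not carry over. Pictures are saved under pics/ and viewed, at most 10 in all, crops included, and the job is handed in when it is done.

```bash
ls; mkdir -p pics
python3 - <<'E'
from plant import bot, fingers, eyes, job, monitor
import cv2,pickle
d={}
for n in("scene","top"):
    c=eyes.capture(n); d[n]=c; cv2.imwrite(f"pics/{n}0.png",c["pixels"][:,:,::-1])
    print(n,c["fx"],c["distortion"],c["world_from_camera"])
pickle.dump(d,open("cap0.pkl","wb"))
print(monitor.get_time_s(),monitor.get_orientation(),monitor.get_tcp_pos(),monitor.get_qpos())
E
```

```text
pics
scene 545.0254512463241 [-0.08255827  0.          0.          0.          0.        ] [[ 0.5155969  -0.72725018  0.45306403  0.94453579]
 [ 0.85671132  0.44640818 -0.25839013 -0.30697092]
 [-0.01433722  0.52137023  0.85321013  0.92617345]
 [ 0.          0.          0.          1.        ]]
top 612.7880996747542 [-0.08507008  0.          0.          0.          0.        ] [[-0.00390582  0.99378765 -0.11122436  0.38362666]
 [-0.99966153 -0.00674112 -0.02512716 -0.064085  ]
 [-0.02572083  0.11108857  0.99347761  1.18233227]
 [ 0.          0.          0.          1.        ]]
0.1 [-0.41297878 -3.11413177  0.00379858] [0.1692323 0.6265869 0.1903963] [-1.40479451  0.38376938  0.04381222  1.59942945 -0.0178929   1.16121201
 -0.04989354]
```

View pics/scene0.png

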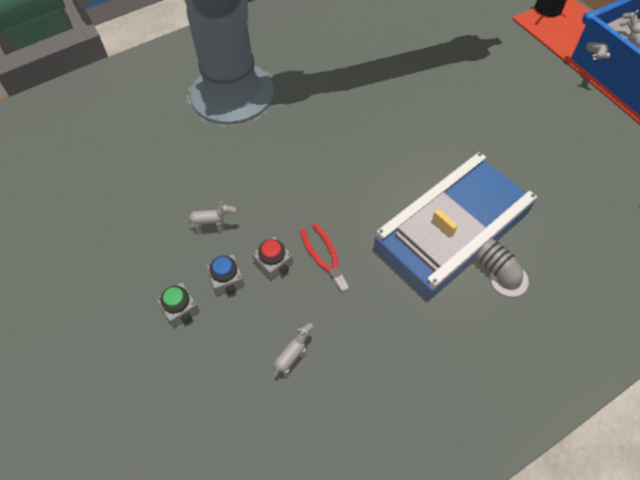

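View pics/top0.png

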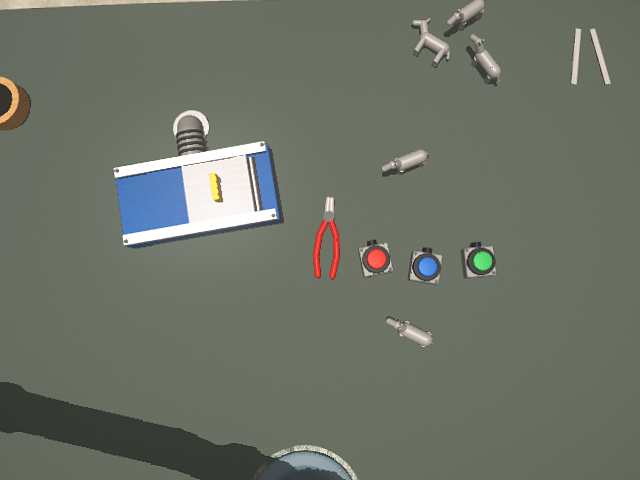

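```bash
cat > h.py <<'E'
import numpy as np, cv2
def cast(c,uv,z):
    K=np.array([[c["fx"],0,c["cx"]],[0,c["fy"],c["cy"]],[0,0,1.]])
    n=cv2.undistortPoints(np.float64(uv).reshape(-1,1,2),K,np.float64(c["distortion"])).reshape(-1,2)
    T=np.array(c["world_from_camera"]); d=np.c_[n[:,0],-n[:,1],-np.ones(len(n))]@T[:3,:3].T
    return (T[:3,3]+d*((z-T[2,3])/d[:,2])[:,None])[:,:2]
def blobs(c,lo,hi,amin=60):
    m=cv2.inRange(cv2.cvtColor(c["pixels"],cv2.COLOR_RGB2HSV),lo,hi)
    cs=cv2.findContours(m,cv2.RETR_EXTERNAL,cv2.CHAIN_APPROX_NONE)[0]
    return sorted([k[:,0] for k in cs if cv2.contourArea(k)>amin],key=lambda k:-cv2.contourArea(k))
def rect(c,k,z):
    return cv2.minAreaRect(np.float32(cast(c,k,z)*1000))
COL=dict(yellow=((20,120,80),(35,255,255),.092),green=((50,120,60),(80,255,255),.058),red=((0,170,90),(6,255,255),.058),blue=((105,130,120),(115,255,255),.058),white=((0,0,222),(179,25,255),.065))
def report(c):
    for n,(lo,hi,z) in COL.items():
        for k in blobs(c,lo,hi)[:5]:
            r=rect(c,k,z); print(n,np.round(k.mean(0)),cv2.contourArea(k),np.round(r[0],1),np.round(r[1],1),round(r[2],1))
E
python3 - <<'E'
import pickle; from h import *
d=pickle.load(open("cap0.pkl","rb"))
for n in d: print(n); report(d[n])
E
```

```text
scene
yellow [445. 219.] 114.5 [591.5 156.5] [47.3 12.2] 9.0
green [173. 297.] 189.0 [ 454.3 -332.8] [32.3 33.2] 15.4
red [577.  55.] 2448.5 [394.6 796.6] [198.3 417.9] 89.3
red [271. 248.] 165.0 [ 459.  -137.7] [31.4 30. ] 61.2
red [313. 251.] 140.5 [504.7 -73.9] [14.2 97.8] 89.7
red [327. 244.] 136.5 [504.8 -44.2] [13.9 97. ] 83.2
blue [499. 183.] 484.0 [561.1 317.6] [104.1  45.8] 8.3
blue [613.  22.] 441.0 [323.4 914.2] [127.4 222.8] 46.7
blue [222. 265.] 243.5 [ 444.8 -230.9] [33.9 34.9] 87.7
white [480. 238.] 1115.0 [645.8 213. ] [ 19.  287.1] 9.6
white [431. 194.] 917.5 [518.2 191.7] [ 17.5 288.7] 9.6
top
yellow [214. 186.] 119.0 [589.8 159.3] [48.5 11.1] 9.1
green [482. 261.] 271.0 [ 453.2 -330. ] [33.2 35. ] 88.3
red [326. 249.] 551.5 [476.7 -44.4] [ 48.2 105.9] 85.6
red [376. 258.] 262.0 [ 458.3 -136.2] [33.6 33.9] 44.4
blue [151. 200.] 3536.0 [570.5 285.1] [108.3 126. ] 9.4
blue [266. 181.] 764.0 [602.4  72.5] [142.9  34.7] 9.4
blue [427. 266.] 262.5 [ 443.  -228.5] [33.  34.9] 88.7
white [203. 192.] 6489.0 [582.9 203.2] [149.1 289.6] 9.7
white [190. 121.] 177.5 [717.7 211.7] [67.3 45. ] 89.0
```

```bash
cat >> h.py <<'E'
A=np.radians(9.5); EX=np.array([np.cos(A),np.sin(A)]); EY=np.array([-EX[1],EX[0]]); C=np.array([.5825,.2028])
def W(x,y,z): return np.r_[C+x*EX+y*EY,z]
def down(ydir):
    from scipy.spatial.transform import Rotation as R
    y=np.r_[ydir,0.]; zt=np.array([0,0,-1.]); return R.from_matrix(np.c_[np.cross(y,zt),y,zt]).as_rotvec()
E
python3 - <<'E'
from h import *; from plant import bot, fingers, eyes, job, monitor
q=np.array(monitor.get_qpos())
best=None
for s in (1,-1):
    o=down(s*EX); j=[bot.ik(W(0,y,z),o) for y,z in((-.085,.2),(-.085,.072),(.05,.072))]
    print(s,[None if k is None else np.round(k,2) for k in j])
    if all(k is not None for k in j):
        e=np.abs(j[0]-q).max()
        if best is None or e<best[0]: best=(e,o)
o=best[1]
fingers.set_gripper(0.0,20)
bot.movep(W(0,-.085,.2),o)
print(bot.line_to(W(0,-.085,.10),speed=.1))
c=eyes.capture("scene"); cv2.imwrite("pics/s1.png",cv2.resize(c["pixels"][130:310,340:580,::-1],None,fx=3,fy=3))
print(bot.line_to(W(0,-.085,.073),speed=.03,f_stop=3))
print(monitor.get_tcp_pos(),monitor.get_force(),monitor.get_time_s(),monitor.get_finger_gap())
E
```

```text
1 [array([-0.8 ,  0.34,  0.66,  1.72, -0.23,  1.16,  0.09]), array([-0.76,  0.5 ,  0.62,  1.82, -0.36,  0.93,  0.19]), array([-0.91,  0.52,  0.56,  1.77, -0.33,  0.94, -0.05])]
-1 [array([-1.21,  0.71,  1.38,  1.73, -0.72,  1.32, -2.65]), array([-1.17,  0.98,  1.37,  1.84, -1.02,  1.26, -2.46]), array([-0.48,  0.47,  0.  ,  1.75, -0.  ,  0.93,  2.83])]
False
False
[0.59675802 0.11897772 0.0731939 ] [ 0.05233247  0.82915703 -0.67747272] 5.4833 -0.0003628278593844725
```

View pics/s1.png

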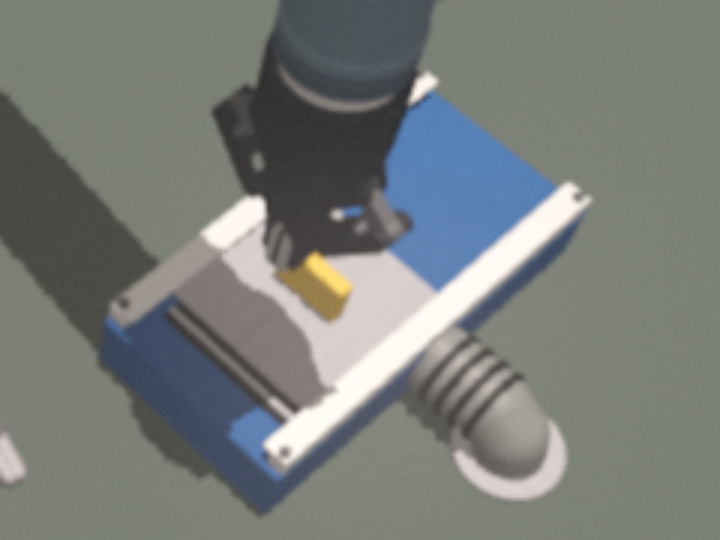

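Run:
```python
from h import *; from plant import bot, fingers, eyes, job, monitor
def st(): 
    p=np.array(monitor.get_tcp_pos()); r=p[:2]-C; print(np.round([r@EX,r@EY,p[2]],4),np.round(monitor.get_force(),2),round(monitor.get_time_s(),2))
print(bot.line_to(W(0,-.02,.073),speed=.04,f_stop=12)); st()
print(bot.line_to(W(0,.025,.073),speed=.04,f_stop=12)); st()
print(bot.line_to(W(0,.055,.073),speed=.02,f_stop=8)); st()
bot.pause(.2); st()
c=eyes.capture("top"); report(c); cv2.imwrite("pics/t2.png",c["pixels"][:,:,::-1])
```

```text
False
[ 0.     -0.0204  0.073 ] [-0.78  0.79  0.2 ] 7.26
False
[0.     0.0244 0.073 ] [-0.09 -0.1   1.43] 8.53
False
[-0.      0.0548  0.073 ] [-0.36 -0.09  0.64] 10.18
[-0.      0.0549  0.073 ] [-0.85 -0.26  0.36] 10.38
yellow [214. 186.] 120.0 [589.6 158.9] [48.5 11.1] 10.4
green [482. 261.] 271.0 [ 453.2 -330. ] [33.2 35. ] 88.3
red [326. 249.] 550.5 [476.7 -44.4] [ 48.2 105.9] 85.6
red [376. 258.] 262.0 [ 458.3 -136.2] [33.6 33.9] 44.4
blue [266. 181.] 756.0 [602.4  72.5] [142.9  34.7] 9.4
blue [139. 219.] 737.5 [546.4 302.8] [66.8 82.8] 8.7
blue [427. 266.] 265.5 [ 443.  -228.5] [33.  34.9] 88.9
white [229. 181.] 4538.5 [589.  166.9] [148.9 216.9] 9.4
white [143. 236.] 366.5 [501.9 294.2] [19.3 84. ] 9.4
white [190. 121.] 198.5 [718.7 211.7] [67.4 47. ] 89.0
white [576.  56.] 173.0 [ 844.7 -525. ] [  8.8 110.9] 81.5
white [600.  56.] 167.0 [ 844.2 -572.3] [110.6   8.3] 11.4
```

View pics/t2.png

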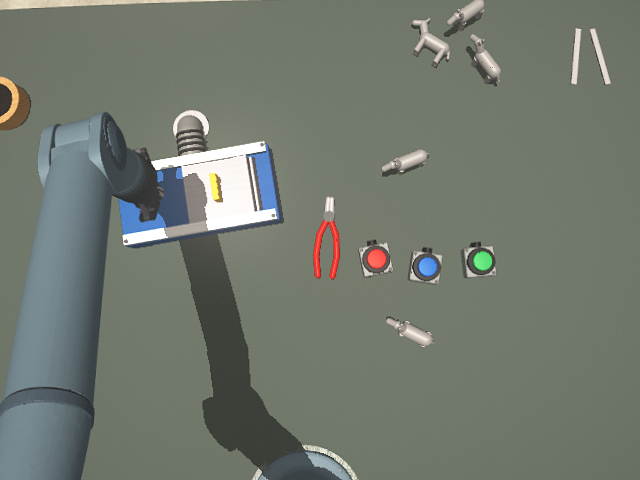

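```bash
cat >> h.py <<'E'
def proj(c,P):
    K=np.array([[c["fx"],0,c["cx"]],[0,c["fy"],c["cy"]],[0,0,1.]]); T=np.linalg.inv(np.array(c["world_from_camera"]))
    p=np.atleast_2d(P)@T[:3,:3].T+T[:3,3]; return cv2.projectPoints(p*[1,-1,-1],np.zeros(3),np.zeros(3),K,np.float64(c["distortion"]))[0].reshape(-1,2)
E
python3 - <<'E'
from h import *; from plant import bot, fingers, eyes, job, monitor
p=np.array(monitor.get_tcp_pos()); print(p,monitor.get_orientation())
P=np.array([p,p+[0,0,.073],p+[0,0,.15],W(0,-.085,.1),W(0,-.0455,.092)])
for n in("scene","top"):
    c=eyes.capture(n); print(n,np.round(proj(c,P)))
    if n=="scene": cv2.imwrite("pics/s3.png",cv2.resize(c["pixels"][100:300,340:600,::-1],None,fx=3,fy=3))
E
```

```text
[0.57342367 0.25696086 0.07300116] [-2.03003517e+00 -2.39759089e+00  3.91236339e-05]
scene [[479. 195.]
 [488. 172.]
 [499. 143.]
 [431. 228.]
 [445. 218.]]
top [[164. 197.]
 [152. 190.]
 [138. 182.]
 [235. 181.]
 [215. 186.]]
```

View pics/s3.png

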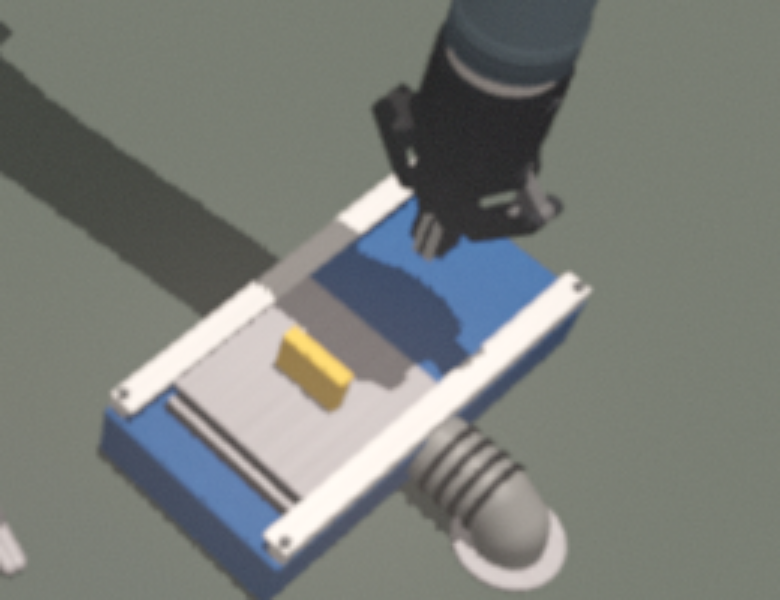

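Run:
```python
from h import *; from plant import bot, fingers, eyes, job, monitor
def st(): 
    p=np.array(monitor.get_tcp_pos()); r=p[:2]-C; print(np.round([r@EX,r@EY,p[2]],4),np.round(monitor.get_force(),2),round(monitor.get_time_s(),2))
bot.line_to(W(0,.055,.13),speed=.15)
bot.line_to(W(0,-.088,.13),speed=.15)
bot.line_to(W(0,-.088,.073),speed=.1)
print(bot.line_to(W(0,-.088,.045),speed=.03,f_stop=3)); st()
c=eyes.capture("scene"); print(proj(c,monitor.get_tcp_pos()));cv2.imwrite("pics/s4.png",cv2.resize(c["pixels"][130:330,340:600,::-1],None,fx=3,fy=3))
```

```text
False
[ 0.0002 -0.0881  0.0452] [-0.02  1.07 -1.02] 13.97
[[425.44750004 244.43059879]]
```

View pics/s4.png

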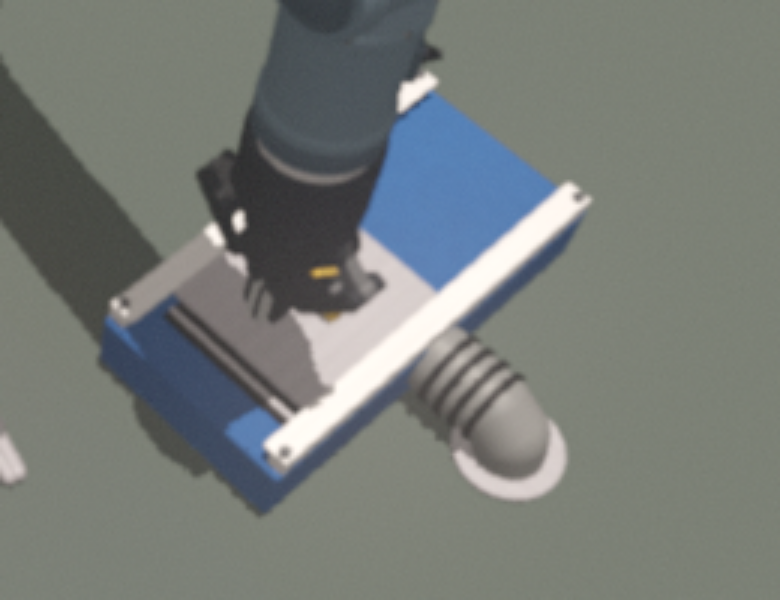

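Run:
```python
from h import *; from plant import bot, fingers, eyes, job, monitor
def st(): 
    p=np.array(monitor.get_tcp_pos()); r=p[:2]-C; print(np.round([r@EX,r@EY,p[2]],4),np.round(monitor.get_force(),2),round(monitor.get_time_s(),2))
print(bot.line_to(W(0,-.088,.008),speed=.02,f_stop=3)); st()
c=eyes.capture("scene"); report(c)
```

```text
True
[-0.0001 -0.088   0.0186] [-0.43 -0.67  4.7 ] 15.26
green [172. 295.] 125.0 [ 452.1 -333.1] [28.4 33.4] 11.2
red [577.  55.] 2430.0 [394.6 796.8] [198.3 417.8] 89.3
red [328. 245.] 134.0 [505.8 -44.6] [14.2 94.9] 82.7
red [313. 251.] 120.5 [504.6 -74.5] [13.3 97.8] 88.4
red [270. 245.] 65.5 [ 452.9 -135.3] [31.4 17.3] 71.6
blue [491. 189.] 1117.5 [564.8 290.5] [105.6  99.2] 9.4
blue [613.  22.] 466.0 [323.1 915.3] [128.8 224.3] 45.9
blue [222. 266.] 248.0 [ 445.3 -230.9] [33.9 35.8] 87.7
white [480. 239.] 1159.5 [645.7 212.5] [ 20.4 288.9] 9.7
```

Run:
```python
from h import *; from plant import bot, fingers, eyes, job, monitor
def st(): 
    p=np.array(monitor.get_tcp_pos()); r=p[:2]-C; print(np.round([r@EX,r@EY,p[2]],4),np.round(monitor.get_force(),2),round(monitor.get_time_s(),2))
z=.028
bot.line_to(W(0,-.088,z),speed=.05); st()
print(bot.line_to(W(0,-.055,z),speed=.04,f_stop=10)); st()
r=bot.line_to(W(0,.025,z),speed=.05,f_stop=10);print(r); st()
if not r: print(bot.line_to(W(0,.055,z),speed=.02,f_stop=8)); st()
c=eyes.capture("top"); report(c); cv2.imwrite("pics/t5.png",c["pixels"][:300,:400,::-1])
```

```text
[ 0.0003 -0.088   0.0283] [0.04 0.13 0.68] 15.67
False
[ 0.     -0.0548  0.028 ] [ 0.67  0.1  -0.74] 16.64
False
[-0.0002  0.0252  0.0279] [ 0.37 -0.37  0.22] 18.39
True
[-0.0008  0.0384  0.0273] [0.03 0.41 0.76] 19.3
green [482. 261.] 271.0 [ 453.2 -330. ] [33.2 35. ] 88.3
red [326. 248.] 546.5 [476.7 -44.4] [ 48.2 105.9] 85.6
red [376. 258.] 262.0 [ 458.3 -136.2] [33.6 33.9] 44.4
blue [266. 181.] 790.5 [602.4  72.2] [146.7  34.7] 9.7
blue [427. 266.] 264.5 [ 443.  -228.5] [33.  34.9] 88.9
blue [131. 218.] 209.5 [539.2 319.7] [22.1 65.8] 81.0
white [145. 227.] 956.5 [518.2 285.4] [85.6 84.3] 75.3
white [214. 156.] 955.5 [644.7 162.3] [ 40.9 189.9] 9.6
white [233. 194.] 920.5 [583.5 118.5] [122.6 122.7] 9.5
white [190. 121.] 202.0 [718.7 211.6] [67.5 47. ] 89.0
white [576.  56.] 181.0 [ 844.5 -525. ] [  9.3 111.2] 81.5
```

View pics/t5.png

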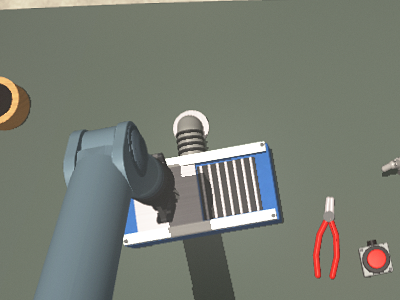

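Run:
```python
from h import *; from plant import bot, fingers, eyes, job, monitor
def st(): print(np.round(monitor.get_tcp_pos(),4),np.round(monitor.get_force(),2),round(monitor.get_time_s(),2))
bot.line_to(W(0,.02,.028),speed=.06)
bot.line_to(W(0,.02,.18),speed=.2)
G=[.4537,-.3314]
o=down(np.array([1.,0]))
print(np.round(bot.ik(np.r_[G,.12],o),2), bot.ik(np.r_[G,.01],o) is not None)
bot.movep(np.r_[G,.12],o); st()
c=eyes.capture("scene"); k=blobs(c,*COL["yellow"][:2]); r=rect(c,k[0],.092); print("tab",r, "s=",(np.array(r[0])/1000-C)@EY+.065)
c=eyes.capture("top"); k=blobs(c,*COL["yellow"][:2]); r=rect(c,k[0],.092); print("tab",r, "s=",(np.array(r[0])/1000-C)@EY+.065)
bot.line_to(np.r_[G,.04],speed=.12); st()
c=eyes.capture("scene"); print(proj(c,[np.r_[G,.079],np.r_[G,.058]])); cv2.imwrite("pics/s6.png",cv2.resize(c["pixels"][180:360,80:320,::-1],None,fx=3,fy=3))
```

```text
[-0.24  0.45  0.99  1.91 -0.44  1.02  0.94] True
[ 0.4551 -0.3301  0.1199] [-0.58  0.58  0.43] 22.74
tab ((579.2547607421875, 246.1367950439453), (53.10261535644531, 29.517683029174805), 8.888421058654785) s= 0.10827807593856034
tab ((573.4757690429688, 256.89892578125), (49.009681701660156, 10.74668025970459), 9.167513847351074) s= 0.11984641927087003
[ 0.4541 -0.332   0.0405] [0.29 0.42 0.09] 23.66
[[169.95112488 289.9772015 ]
 [172.93461923 295.14165612]]
```

View pics/s6.png

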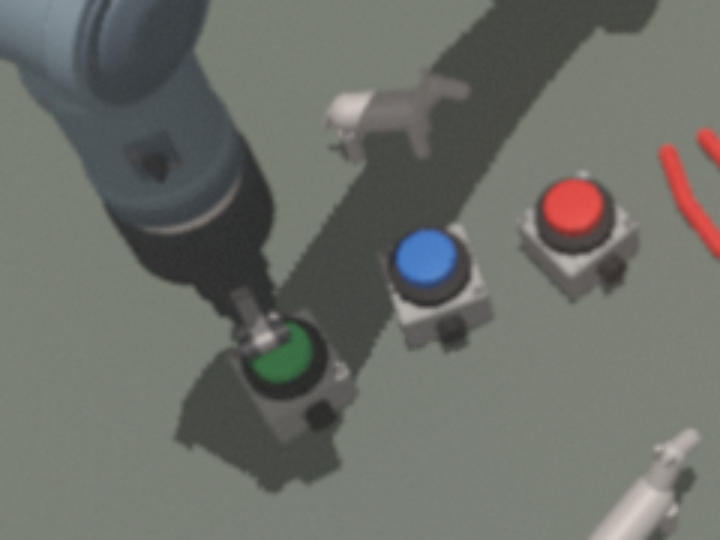

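Run:
```python
from h import *; from plant import bot, fingers, eyes, job, monitor
def st(): print(np.round(monitor.get_tcp_pos(),4),np.round(monitor.get_force(),2),round(monitor.get_time_s(),2))
G=[.4537,-.3314]
print(bot.line_to(np.r_[G,.021],speed=.05,f_stop=10)); st()
print(bot.line_to(np.r_[G,.003],speed=.015,f_stop=12)); st()
bot.pause(.2); st()
c=eyes.capture("scene"); cv2.imwrite("pics/s7.png",cv2.resize(c["pixels"][240:340,120:240,::-1],None,fx=5,fy=5))
```

```text
False
[ 0.4534 -0.3313  0.0206] [0.39 0.4  0.51] 24.24
True
[ 0.454  -0.3316  0.0126] [-1.18  0.87  6.43] 24.96
[ 0.454  -0.3315  0.0126] [-0.72  0.86  6.26] 25.16
```

View pics/s7.png

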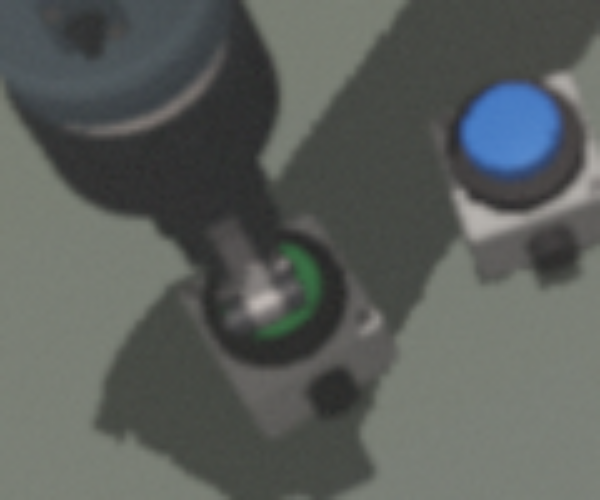

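Run:
```python
from h import *; from plant import bot, fingers, eyes, job, monitor
G=[.4537,-.3314]
bot.line_to(np.r_[G,.06],speed=.08)
bot.line_to(np.r_[G,.2],speed=.2)
bot.pause(.5)
c=eyes.capture("top"); report(c); k=blobs(c,*COL["yellow"][:2]); r=rect(c,k[0],.092); print("s=",(np.array(r[0])/1000-C)@EY+.065)
c=eyes.capture("scene"); k=blobs(c,*COL["green"][:2]); print(rect(c,k[0],.058))
print(monitor.get_force(),monitor.get_time_s())
cv2.imwrite("pics/s8.png",c["pixels"][:,:,::-1])
```

```text
yellow [161. 195.] 122.5 [573.6 256.9] [48.7 10.7] 9.2
green [482. 260.] 278.0 [ 453.3 -329. ] [35.1 35.1] 88.3
red [326. 249.] 552.5 [476.7 -44.4] [ 48.2 105.9] 85.6
red [376. 258.] 262.0 [ 458.3 -136.2] [33.6 33.9] 44.4
blue [266. 181.] 786.0 [602.4  72.2] [146.7  34.7] 9.7
blue [126. 205.] 702.0 [562.3 333.7] [107.9  27.1] 9.6
blue [427. 266.] 264.5 [ 443.  -228.5] [33.  34.9] 88.7
white [207. 190.] 6733.0 [582.9 203.1] [149.3 290.4] 9.5
white [190. 121.] 189.0 [717.7 211.7] [67.3 45. ] 89.0
white [576.  56.] 163.5 [ 844.5 -524.9] [  8.7 110.6] 82.1
white [600.  56.] 159.5 [ 843.7 -572.1] [109.8   7.9] 11.3
s= 0.11984549361673177
((457.5891418457031, -332.7697448730469), (31.963546752929688, 23.995275497436523), 72.902099609375)
[ 0.56056503  0.7205544  -0.78812563] 27.4083
```

View pics/s8.png

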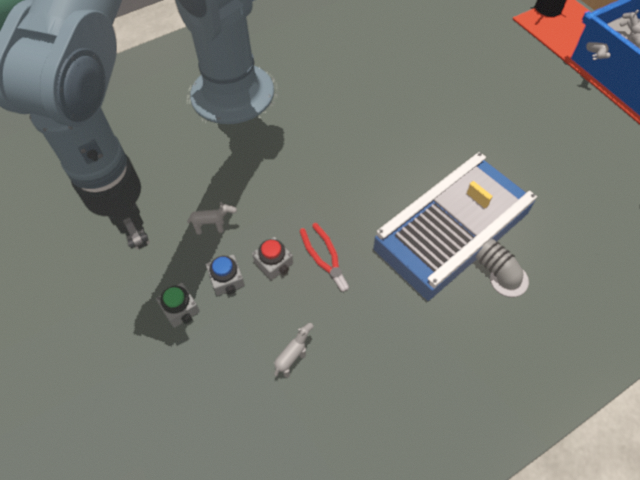

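The shutter is fully open with the tab at (480,195), the green button at (175,298) is back up, the hand is clear, and everything else is in place.

```bash
python3 -c "
from plant import job
print(job.hand_in())"
```

```text
the job is handed in; nothing more can be done
None
```

The shutter was pushed fully open (camera reads 0.1198 m of 0.12 m), then the green button was pressed its full 6 mm, sprang back and the hand moved clear; the job was handed in at about 27 s, after a first push that passed above the tab because the fingertips sit about 39 mm higher than the reported TCP.

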